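Start and run home the fence bolt in a deep jig well

TASK

Take the red T-handled bolt out of the wooden rack and fasten the fence plate of the beech jig block with it: let it straight down the deep well, feel gently at the bottom for the place where its three lugs drop into the quick thread of the hidden insert, then turn it clockwise (seen from above) until its steel flange is fully home on the plate, and let go. Never force it or let it go in crooked, and leave the other things on the bench where they are.

Things in the scene. Friction and masses are not known exactly. Their poses are not given: they have to be found in the camera images.
- bolt: the bolt, about 0.2 kg, in one of the rack's two holes. Origin: on its axis at the underside of its steel flange (disc 40 mm across, 6 mm thick); z up along the axis. On the flange stands a red bar grip 46 mm long (along x), 12 mm thick (along y), from 6 to 42 mm above the origin. Below: shank 11 mm across, 3 lugs, pilot
- bolt_bar (a point): middle of the bolt's red bar grip, on the axis, 28 mm above the underside of the flange; a good height to grasp
- bolt_lugs (a point): point on the bolt's axis at its three round lugs, 66.4 mm below the flange's underside. The lugs, 3.5 mm thick, stick out radially to 10.5 mm from the axis, at 0, 120 and 240 degrees from the bolt's x axis
- bolt_tip (a point): lower end of the bolt's tapered pilot (12 mm across), 74.4 mm below the underside of the flange
- jig: the jig block, fixed: beech, 100 x 100 mm, 80 mm high including the 8 mm aluminium fence plate on its top. Origin: centre of its underside; a short red line on the plate runs from the well along +x. In its centre is a vertical round well, 25 mm across, its mouth countersunk to 33 mm, with a brass insert deep inside
- well_mouth (a point): centre of the well's mouth, level with the top of the fence plate, 80 mm above the bench; where the underside of the flange must end. The flange stands 10.2 mm above it while the lugs rest on the insert's flat face, and 4.2 mm above it once the lugs have dropped 6 mm to the bottom of the thread starts. The bolt drops when its lugs are within about 7 degrees of the middle of the starts
- well_floor (a point): centre of the insert's flat face, 58 mm below the plate. The face has a central hole 14 mm across for the pilot and three slots, the thread starts, 40 degrees wide, at 0, 120 and 240 degrees from the jig's x axis plus one common unknown angle of up to 0.9 rad (52 degrees) either way, to be found by feel; this point's axes are the jig's and do not show it
- thread (a point): centre of the brass insert's thread, 8 mm under its face. With the lugs in the starts, turning clockwise seen from above draws the bolt down 5 mm per 60 degrees; after about 50 degrees the flange sits on the plate, some 15 to 20 degrees more and the thread jams hard. Turning the wrong way, or with the lugs still on the face, does not draw it down
- rack: dark wooden rack fixed to the bench, 80 x 190 mm and 85 mm high, origin: centre of its underside; two holes 25 mm across and 79 mm deep, 45 mm either side of the centre along y. The flanges of the bolt and of the pin rest on its top
- pin: bystander: brass pin with a round wooden knob (top 121 mm above the bench, 36 mm above the rack) and a 40 mm brass flange in the rack's other hole; origin at the flange's underside. Leave it
- glue: bystander: yellow glue bottle, 56 mm across, 150 mm high, origin at the centre of its base
- wax: bystander: flat green tin, 72 mm across, 30 mm high, origin at the centre of its base
- tape: bystander: roll of tape lying flat, 90 mm across, 24 mm high, origin at the centre of its base
- offcut: bystander: dark wood offcut 100 x 45 x 22 mm, origin at the centre of its base
- spacer: bystander: pale wood spacer 60 x 30 x 16 mm, origin at the centre of its base
- oil: bystander: small red can, 50 mm across, 90 mm high, origin at the centre of its base
- mallet: bystander: hammer lying on the bench at the far left
- screwdriver: bystander: blue screwdriver lying on the bench at the far right
Not all that is in view belongs to the job. There is more than one size of the bolt; the job needs the largest.

How it is judged:
By the outcome, as a careful person would: the job done as asked, in the order asked, and still so for the second after the job is handed in, with the robot touching nothing.
It also fails if it takes over 72 s, if anything falls off the work surface, if the arm or the gripper's body presses on something with over 40 N, if the wrist force passes 120 N, or if a joint passes its speed limit or range.

ROBOT

A 6-joint arm with a two-finger parallel gripper is mounted at the origin on the work surface. World frame = base frame: x ahead of the robot, y to its left, z up, the work surface at z = 0. Lengths are in m, angles in rad, forces in N, time in s.
With the tool pointing down it reaches from about 0.275 to 1 m from the base axis. Payload 8.4 kg.
Tool frame: the origin (TCP) lies on the centre line of the jaws, within the pads' length; the fingertips stand 17 mm ahead of it and the grasp point (between the pads) lies 2 mm behind it (bot.tcp_to_tips is the y of the fingertips in the tool frame, in m); y points along the fingers, z is the direction in which the jaws open and shut, and the axes are right-handed (so a half turn about y gives the same grasp; the last joint's range is limited). The gripper opens to 85 mm and grips with 20 to 120 N. Pads are 22 mm wide; open, the fingers measure 114 mm over their backs; the gripper's body (76 mm by 85 mm) begins 54 mm behind the grasp point. The pads swing forward as they close: fully open they stand 13 mm farther back than shut.
Start: joints at [1.175, 0.353, 1.633, -0, 1.155, -0.002], TCP at [0.24, 0.577, 0.248] pointing down, gripper open.
Joint ranges: [-2.63, 2.63], [-0.92, 2.1], [0.06, 2.66], [-1.3, 4.44], [0, 2.69], [-3.02, 3.02]. Speed limits (rad/s): [2.22, 2.22, 2.79, 3.14, 3.14, 3.14].

INTERFACE

Orientations are given as a unit quaternion [x, y, z, w].
In Python, from workcell import bot, hand, kinematics, get_obs, vision, hand_in gives the robot as it stands. The module is installed in compiled form; this text tells all that it offers. Calls block until the motion is done:
- bot.reach(position, orientation): joint-space move of the TCP to a pose.
- bot.servo_line(position, ori=None, velocity=0.15): straight line of the TCP; ori=None keeps the orientation; velocity is the mean speed in m/s.
- bot.goto_joints(angles): joint-space move.
- hand.move_gripper(opening, strength=None): finger opening in m; strength is the grip in N (None keeps the last); returns when the fingers have stopped.
- bot.dwell(seconds).
- kinematics.solve_ik(position, orientation): joint angles nearest the present ones, or None.
- get_obs(): the state.
- vision.read_camera(name): name is "scene" or "top" or "wrist"; returns a dict with "frame" (400x640x3 uint8, red, green, blue), "intrinsics" (3x3 intrinsics, pixels), "view" (4x4, takes a point from world to camera coordinates). Camera axes: x right, y down, z forward; pixel columns grow to the right and rows downward; lengths in m; the calibration is good to about 2 mm. A picture is of the moment at which its call begins. There is no depth.
A pose or a line that the arm cannot do raises bot.IKError and nothing moves.
- hand_in(): hands the job in, once; it reports no verdict.
The state is a dict: "time_s": time; "joint_pos": joint angles; "joint_vel": joint speeds; "joint_efforts": joint torques, N m; "position": TCP position; "orientation": TCP orientation; "wrist_force": force on the tool from outside, world axes, zero at the start; "ft_torque": the same for the moment, N m; "gripper_width": finger opening in m.
Only numpy, scipy, OpenCV 4.12 (cv2) and the standard library are available. Lean on these libraries where they do the work, as an engineer would, in place of code of your own. Each camera call takes 0.05 s, during which the arm holds its last target.

## Working session

There is one attempt and no reset: what is moved stays moved. The work goes in short steps, each a Python script; the robot and the scene stay as the last script left them, time stands still between calls to the robot, and variables do not carry over. Pictures are saved under pics/ and viewed, and the job is handed in when it is done.

```bash
mkdir -p pics; ls
python3 - <<'E'
from workcell import bot, hand, kinematics, get_obs, vision
import cv2, numpy as np
for n in ["scene","top","wrist"]:
    r=vision.read_camera(n); cv2.imwrite(f"pics/a_{n}.png",cv2.cvtColor(r["frame"],cv2.COLOR_RGB2BGR))
    print(n,np.round(r["intrinsics"],1).tolist(),np.round(r["view"],3).tolist())
o=get_obs()
print({k:np.round(v,3).tolist() for k,v in o.items()}, bot.tcp_to_tips)
E
```

```text
pics
scene [[371.8, 0.0, 318.9], [0.0, 371.8, 198.2], [0.0, 0.0, 1.0]] [[0.889, 0.458, 0.012, -0.473], [0.296, -0.555, -0.777, -0.098], [-0.35, 0.694, -0.629, 1.194], [0.0, 0.0, 0.0, 1.0]]
top [[452.5, 0.0, 319.6], [0.0, 452.5, 200.1], [0.0, 0.0, 1.0]] [[0.002, -1.0, 0.002, -0.022], [-0.997, -0.002, -0.077, 0.53], [0.077, -0.002, -0.997, 1.412], [0.0, 0.0, 0.0, 1.0]]
wrist [[278.7, 0.0, 315.4], [0.0, 278.7, 199.6], [0.0, 0.0, 1.0]] [[0.383, 0.924, -0.001, -0.623], [0.877, -0.363, 0.316, -0.042], [0.291, -0.122, -0.949, 0.381], [0.0, 0.0, 0.0, 1.0]]
{'time_s': 0.15, 'joint_pos': [1.175, 0.353, 1.634, 0.0, 1.155, -0.002], 'joint_vel': [0.001, -0.002, -0.004, 0.0, -0.001, 0.003], 'joint_efforts': [-0.0, -60.564, -34.234, 0.0, 0.006, -0.0], 'position': [0.24, 0.577, 0.248], 'orientation': [0.694, -0.138, 0.138, -0.693], 'wrist_force': [0.127, 0.396, 0.148], 'ft_torque': [0.058, -0.008, -0.032], 'gripper_width': 0.085} 0.017
```

View pics/a_scene.png

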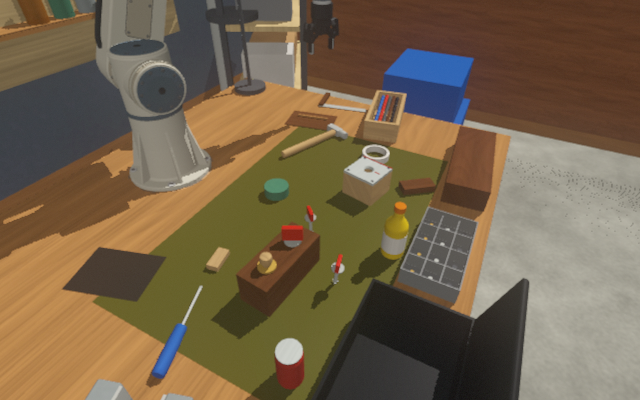

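View pics/a_top.png

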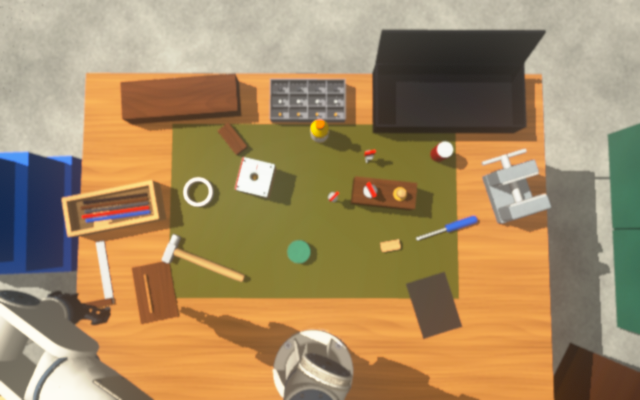

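View pics/a_wrist.png

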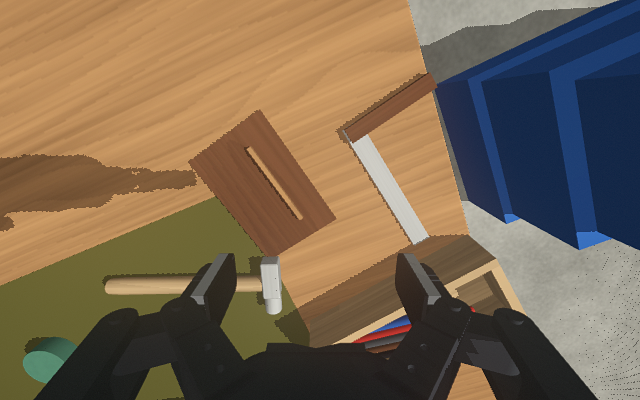

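The scene shows the rack at about (280,267) with the red T-bolt near (292,236). Two smaller loose decoys stand at (310,217) and (338,268), and the jig is at (367,180). In the top view the rack is at (384,193), the bolt at about (370,190) and the jig at (255,178).

```bash
cat > h.py <<'E'
from workcell import bot, hand, kinematics, get_obs, vision, hand_in
import cv2, numpy as np
from scipy.spatial.transform import Rotation as R
def cam(n,name=None,crop=None,s=1):
    r=vision.read_camera(n); f=cv2.cvtColor(r["frame"],cv2.COLOR_RGB2BGR)
    if name:
        g=f if crop is None else f[crop[1]:crop[3],crop[0]:crop[2]]
        cv2.imwrite(f"pics/{name}.png",cv2.resize(g,None,fx=s,fy=s,interpolation=cv2.INTER_CUBIC))
    np.savez(f"pics/{name}.npz",K=r["intrinsics"],V=r["view"])
    return f,np.array(r["intrinsics"]),np.array(r["view"])
def load(name):
    d=np.load(f"pics/{name}.npz"); return d["K"],d["V"]
def ray(K,V,uv):
    c=-V[:3,:3].T@V[:3,3]; d=V[:3,:3].T@np.linalg.inv(K)@[uv[0],uv[1],1]; return c,d/np.linalg.norm(d)
def atz(K,V,uv,z):
    c,d=ray(K,V,uv); return c+d*(z-c[2])/d[2]
def proj(K,V,p):
    q=K@(V[:3,:3]@np.array(p)+V[:3,3]); return q[:2]/q[2]
def tri(obs):
    A=np.zeros((3,3));b=np.zeros(3);rs=[ray(*o) for o in obs]
    for c,d in rs:
        P=np.eye(3)-np.outer(d,d);A+=P;b+=P@c
    p=np.linalg.solve(A,b); return p,[float(np.linalg.norm((np.eye(3)-np.outer(d,d))@(p-c))) for c,d in rs]
def ori(yaw):
    # tool y down, tool z (jaw opening) horizontal at yaw
    z=np.array([np.cos(yaw),np.sin(yaw),0]);y=np.array([0,0,-1.]);x=np.cross(y,z)
    return R.from_matrix(np.c_[x,y,z]).as_quat()
E
python3 - <<'E'
from h import *
f,K,V=cam("top","t1",(220,120,460,240),3.3)
cam("scene","s1",(220,130,420,310),4)
for n,uv,z in [("bolt",(370,188),.11),("rack",(384,193),.085),("jig",(255,177),.08),("glue",(320,125),.15)]: print(n,atz(K,V,uv,z).round(3))
o=get_obs(); T=R.from_quat(o["orientation"]).as_matrix(); print(T.round(3))
_,K,V=cam("wrist","w0"); 
c=-V[:3,:3].T@V[:3,3]; print("cam in tool",(T.T@(c-o["position"])).round(4),(T.T@V[:3,:3].T).round(3))
for yaw in (0,1.57,-1.57,3.14):
  for p in ([.56,-.09,.3],[.59,.18,.3]): print(yaw,kinematics.solve_ik(p,ori(yaw)))
E
```

```text
bolt [ 0.56  -0.171  0.11 ]
rack [ 0.547 -0.216  0.085]
jig [0.596 0.176 0.08 ]
glue [ 0.74  -0.022  0.15 ]
[[ 0.923 -0.     0.384]
 [-0.384 -0.001  0.923]
 [ 0.    -1.    -0.001]]
cam in tool [-0.0814 -0.1258 -0.0011] [[-0.001  0.949  0.316]
 [-0.    -0.316  0.949]
 [ 1.     0.001  0.   ]]
0 [-1.61996279e-01  2.16852670e-01  1.70090078e+00 -4.44089210e-16
  1.22383920e+00 -1.61996279e-01]
0 [ 2.93683421e-01  2.97035111e-01  1.59487398e+00 -4.44089210e-16
  1.24968356e+00  2.93683421e-01]
1.57 [-1.61996279e-01  2.16852670e-01  1.70090078e+00 -4.44089210e-16
  1.22383920e+00 -1.73199628e+00]
1.57 [ 2.93683421e-01  2.97035111e-01  1.59487398e+00 -4.44089210e-16
  1.24968356e+00 -1.27631658e+00]
-1.57 [-0.16199628  0.21685267  1.70090078  0.          1.2238392   1.40800372]
-1.57 [0.29368342 0.29703511 1.59487398 0.         1.24968356 1.86368342]
3.14 [-1.61996279e-01  2.16852670e-01  1.70090078e+00 -4.44089210e-16
  1.22383920e+00  2.98118903e+00]
3.14 [ 2.93683421e-01  2.97035111e-01  1.59487398e+00 -4.44089210e-16
  1.24968356e+00 -2.84631658e+00]
```

View pics/t1.png

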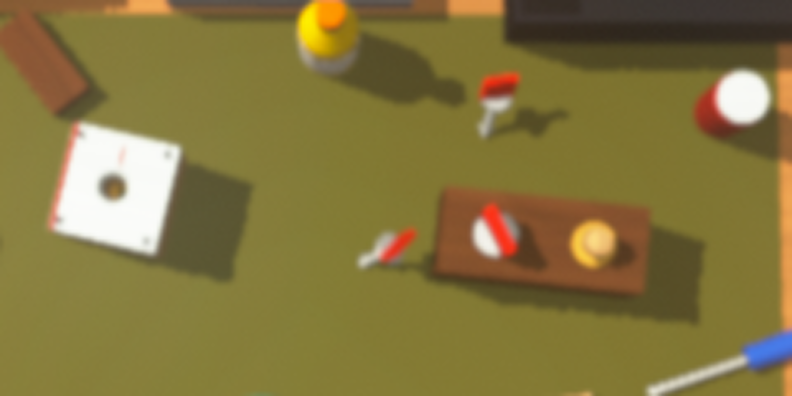

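View pics/s1.png

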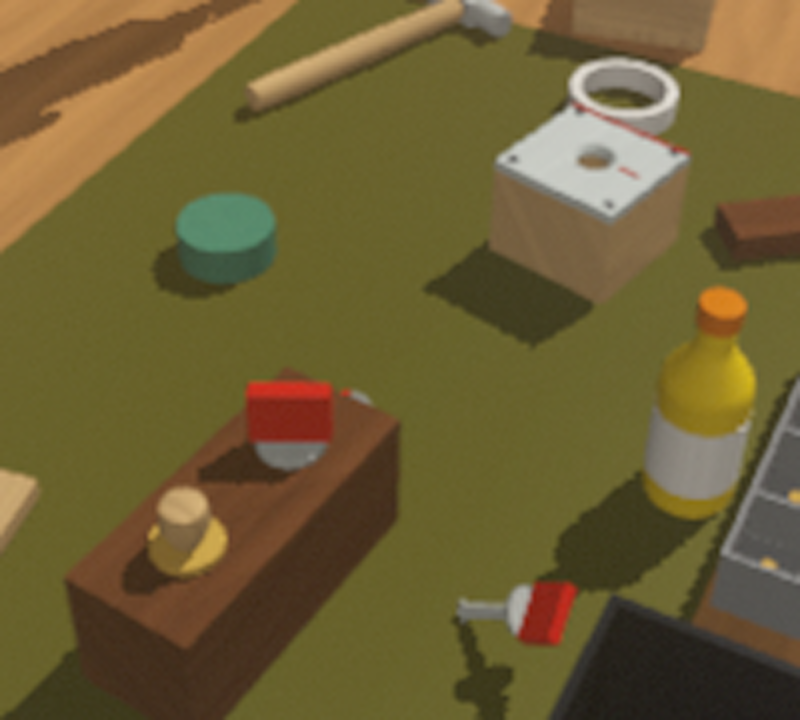

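Run:
```python
from h import *
a=np.radians(121)
J=[.596,.176,.22]; B=[.56,-.171,.225]
bot.reach(J,ori(a)); cam("wrist","j1"); print(get_obs()["time_s"])
bot.reach(J,ori(a-np.pi)); cam("wrist","j2");print(get_obs()["time_s"])
bot.reach(B,ori(a-np.pi)); cam("wrist","b2");print(get_obs()["time_s"])
bot.reach(B,ori(a)); cam("wrist","b1");o=get_obs();print(o["time_s"],o["joint_pos"],o["wrist_force"])
```

```text
2.2917
4.9917
6.3583
9.0583 [-2.98841150e-01  3.15544267e-01  1.74307456e+00 -2.15230386e-05
  1.08297949e+00 -2.41039251e+00] [-0.11262179 -0.22984757 -0.13088201]
```

View pics/j1.png

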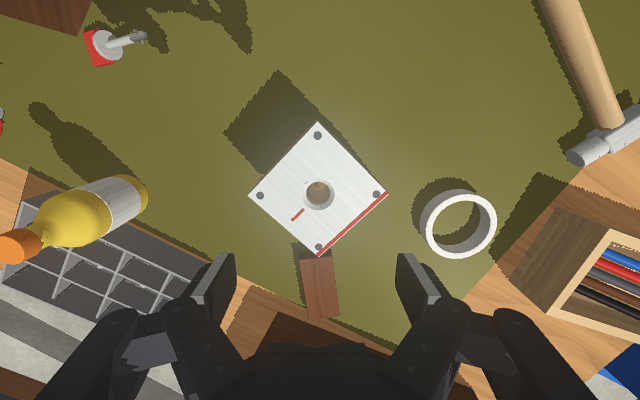

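View pics/b1.png

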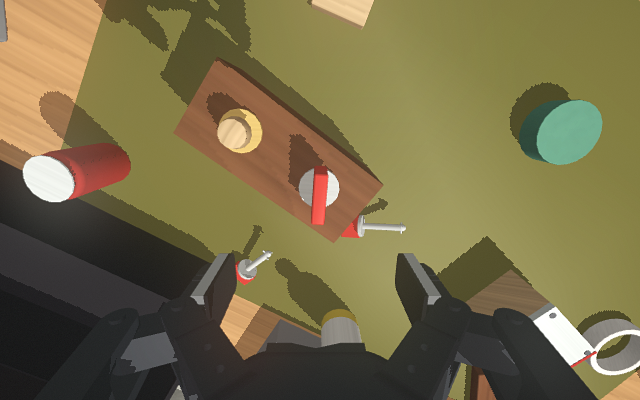

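View pics/b2.png

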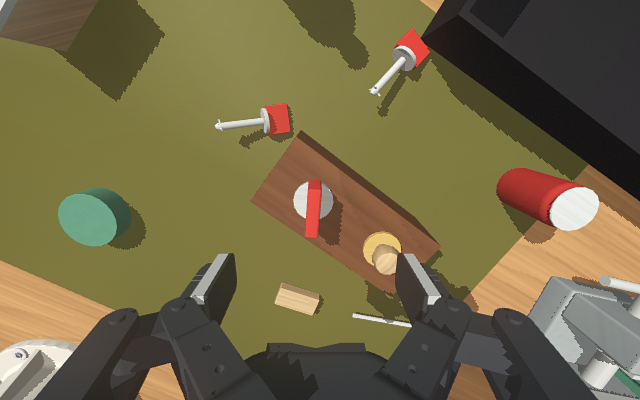

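View pics/j2.png

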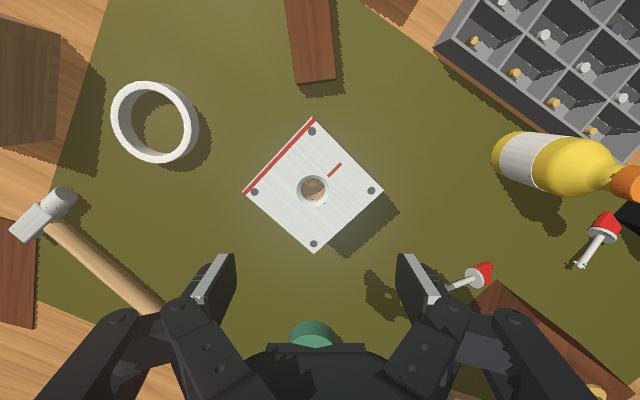

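All four views are clear. The well is at (319,194) in j1 and (313,189) in j2. The bolt flange is at about (319,188) in b1 and (313,200) in b2. I'll enlarge these to read them more precisely.

Run:
```python
import cv2,numpy as np
def c(n,x,y,w,s):
    f=cv2.imread(f"pics/{n}.png")[y:y+w,x:x+w]; return cv2.resize(f,None,fx=s,fy=s,interpolation=cv2.INTER_CUBIC)
cv2.imwrite("pics/jc.png",np.hstack([c("j1",290,165,50,8),c("j2",290,165,50,8)]))
cv2.imwrite("pics/bc.png",np.hstack([c("b1",280,155,80,5),c("b2",275,165,80,5)]))
```

```text
(no output)
```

View pics/jc.png

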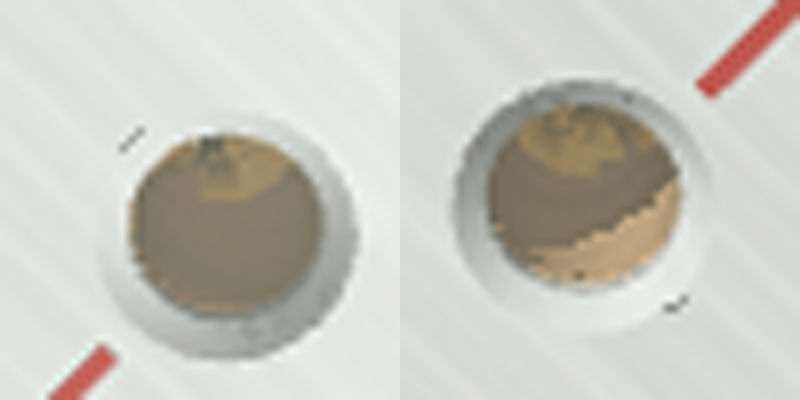

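View pics/bc.png

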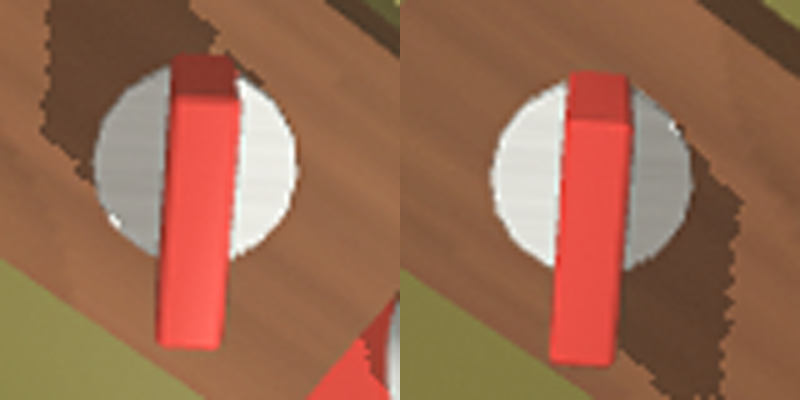

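Run:
```python
from h import *
L={n:load(n) for n in("j1","j2","b1","b2")}
def two(n,a,ua,b,ub,z):
    p,e=tri([(*L[a],ua),(*L[b],ub)]); A=atz(*L[a],ua,z);B=atz(*L[b],ub,z)
    print(n,p.round(4),np.round(e,4),"atz",A.round(4),B.round(4),((A+B)/2).round(4))
two("well","j1",(318.3,193.9),"j2",(312.6,190.4),.08)
two("bore","j1",(317.7,192.4),"j2",(312.7,188.7),.076)
two("flange","b1",(318.9,187.4),"b2",(313.1,199.8),.091)
two("bartop","b1",(319.3,199.2),"b2",(312.8,213.2),.127)
f=lambda x,y,ox,oy,s:((x+.5)/s-.5+ox,(y+.5)/s-.5+oy)
for n,ps in (("b1",[(177,97),(239,97),(220,349),(158,349)]),("b2",[(170,120),(232,122),(212,366),(149,364)])):
    P=[atz(*L[n],f(x,y,280 if n=="b1" else 275,155 if n=="b1" else 165,5),.127) for x,y in ps]
    d=P[0]+P[1]-P[2]-P[3]; print("bar yaw",np.degrees(np.arctan2(d[1],d[0])),np.linalg.norm(d)/2)
for n,ps in (("j1",[(319,121),(387,193),(318,257),(248,195)]),("j2",[(314,117),(384,189),(314,254),(244,192)])):
    P=np.array([atz(*L[n],p,.08) for p in ps]); print("jig c",P.mean(0).round(4)); d=P[1]-P[0];print(np.degrees(np.arctan2(d[1],d[0])),np.linalg.norm(d)); d=P[2]-P[1];print(np.degrees(np.arctan2(d[1],d[0])))
```

```text
well [0.5954 0.1788 0.0789] [0.0004 0.0004] atz [0.5949 0.1789 0.08  ] [0.5959 0.1785 0.08  ] [0.5954 0.1787 0.08  ]
bore [0.5957 0.1786 0.0733] [0.0002 0.0002] atz [0.5949 0.1783 0.076 ] [0.5965 0.1788 0.076 ] [0.5957 0.1785 0.076 ]
flange [ 0.5526 -0.1724  0.0874] [0.0004 0.0004] atz [ 0.5516 -0.1726  0.091 ] [ 0.5539 -0.1721  0.091 ] [ 0.5527 -0.1724  0.091 ]
bartop [ 0.5527 -0.1725  0.1242] [0.0003 0.0003] atz [ 0.5517 -0.1727  0.127 ] [ 0.5538 -0.1722  0.127 ] [ 0.5528 -0.1724  0.127 ]
bar yaw -152.8097687030951 0.04508228240916168
bar yaw 26.434771547290932 0.04522922476794154
jig c [0.5954 0.1788 0.08  ]
75.61086995076145 0.09716196860174271
-12.46111022803589
jig c [0.5963 0.1772 0.08  ]
-103.5826090884902 0.09757829405169242
167.37869931801922
```

Run:
```python
from h import *
q=ori(np.radians(116.9)); b=[.5527,-.1724]
hand.move_gripper(.045,60)
bot.reach([*b,.18],q)
bot.servo_line([*b,.111],velocity=.08)
o=get_obs();print(o["position"],o["wrist_force"],o["time_s"])
hand.move_gripper(0,60)
bot.dwell(.2)
o=get_obs();print(o["position"],o["wrist_force"],o["ft_torque"],o["gripper_width"],o["time_s"])
cam("wrist","g1",(200,100,440,280),3.3)
```

```text
[ 0.55302475 -0.17251827  0.11137099] [-0.23882665  0.07926358 -0.76853209] 10.8417
[ 0.55310505 -0.17252777  0.11159576] [-0.45170615  1.04754156  6.46346554] [ 0.03407727  0.12161459 -0.02287748] 0.010950412029094657 11.4333
```

View pics/g1.png

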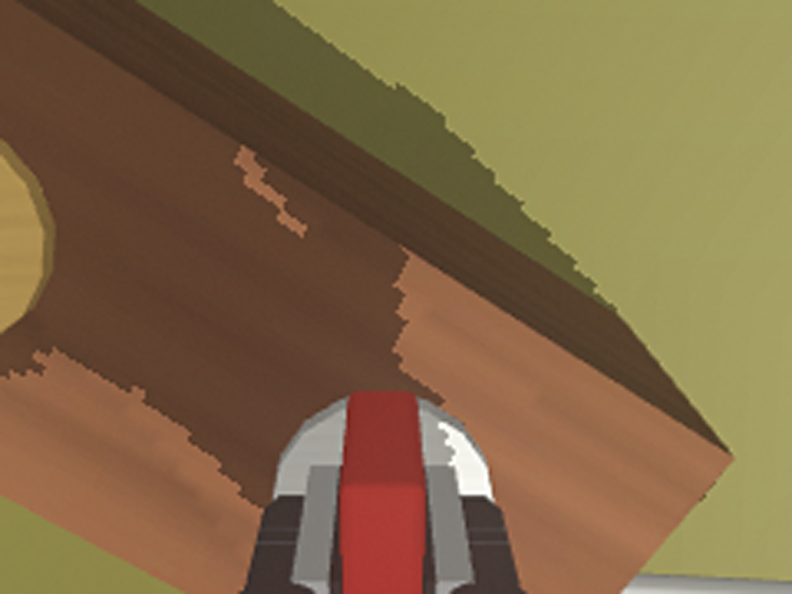

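Run:
```python
from h import *
o=get_obs();p=o["position"]
bot.servo_line([p[0],p[1],.125],velocity=.05)
o=get_obs();print(o["position"],o["wrist_force"],o["ft_torque"],o["gripper_width"])
bot.servo_line([p[0],p[1],.218],velocity=.12)
cam("wrist","g2",(200,150,440,330),3.3)
cam("scene","s2",(230,120,390,240),5)
cam("top","t2",(310,140,450,245),5)
o=get_obs();print(o["position"],o["wrist_force"],o["ft_torque"],o["gripper_width"],o["time_s"])
```

```text
[ 0.55320271 -0.17257685  0.1252804 ] [-0.25420854 -0.59806152 -1.38825569] [ 0.04726741 -0.03497912  0.00668694] 0.011099056513954974
[ 0.55258106 -0.17239106  0.21703605] [ 0.23772673 -0.75898995 -1.73592164] [ 0.05686075 -0.03266028  0.02139465] 0.011129104035664127 12.9917
```

View pics/g2.png

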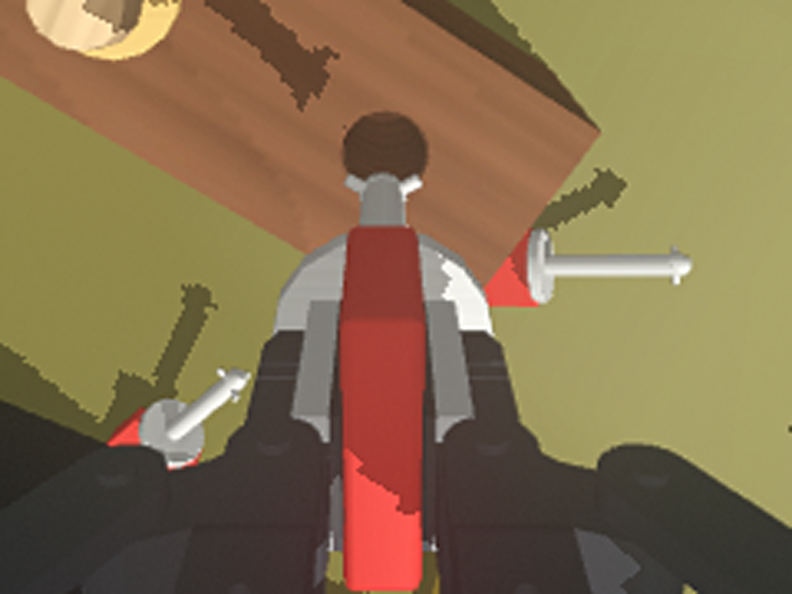

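View pics/s2.png

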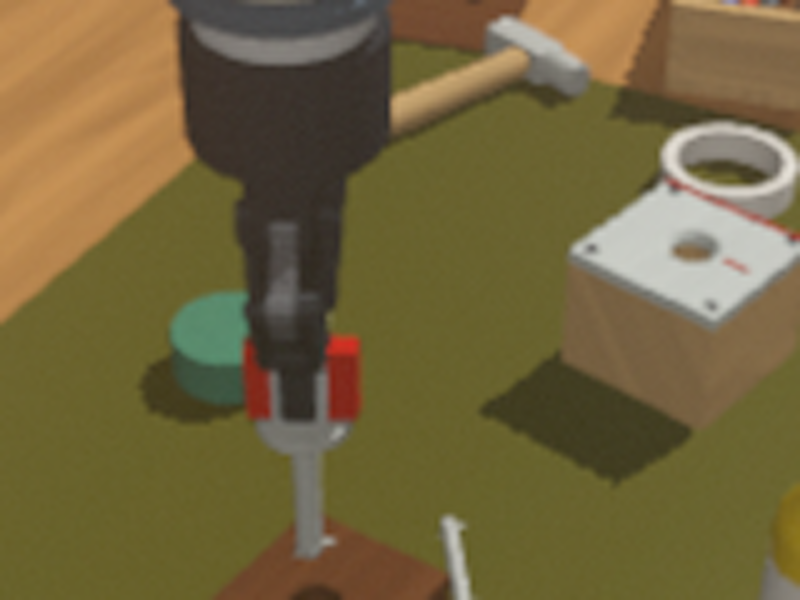

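The bolt hangs straight, with its lugs at (304,206) and (327,206) in full-frame pixels. That puts the third lug along tool +x, so the bolt's x axis points that way, at about 26.9° yaw. Next I'll compare the predicted and seen lug positions.

Run:
```python
from h import *
K,V=load("g2"); p0=np.array([.55258106,-.17239106,.21703605]); T=R.from_quat(ori(np.radians(116.9))).as_matrix()
def W(x,y,z): return p0+T@np.array([x,-z if 0 else y,z])
F=.026 # flange underside below tcp
for dx in (0,):
  for n,r,ang,d in (("lugL",.0095,-120,66.4),("lugR",.0095,120,66.4)):
    a=np.radians(ang)
    uv=proj(K,V,p0+T@np.array([r*np.cos(a),F+d/1e3,r*np.sin(a)])); print(n,((uv-[200,150]+.5)*3.3-.5).round(1))
  for ang in (180,90,-90,150,210):
    a=np.radians(ang)
    uv=proj(K,V,p0+T@np.array([.02*np.cos(a),F-.006,.02*np.sin(a)])); print("fl",ang,((uv-[200,150]+.5)*3.3-.5).round(1))
for z in (.006,-.006):
  for x in (-.023,.023):
    uv=proj(K,V,p0+T@np.array([x,F-.042,z])); print("bartop",x,z,((uv-[200,150]+.5)*3.3-.5).round(1))
```

```text
lugL [351.2 182.8]
lugR [416.5 182.8]
fl 180 [385.5 239.9]
fl 90 [497.1 343.1]
fl -90 [273.5 343. ]
fl 150 [443.3 254.2]
fl 210 [327.7 254.1]
bartop -0.023 0.006 [431.8 324.9]
bartop 0.023 0.006 [426.3 599.6]
bartop -0.023 -0.006 [342.2 324.9]
bartop 0.023 -0.006 [346.1 599.6]
```

```bash
python3 -c "
import cv2;f=cv2.imread('pics/g2.png')[90:350,240:520];cv2.imwrite('pics/g2c.png',cv2.resize(f,None,fx=2.2,fy=2.2))"
```

```text
(no output)
```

View pics/g2c.png

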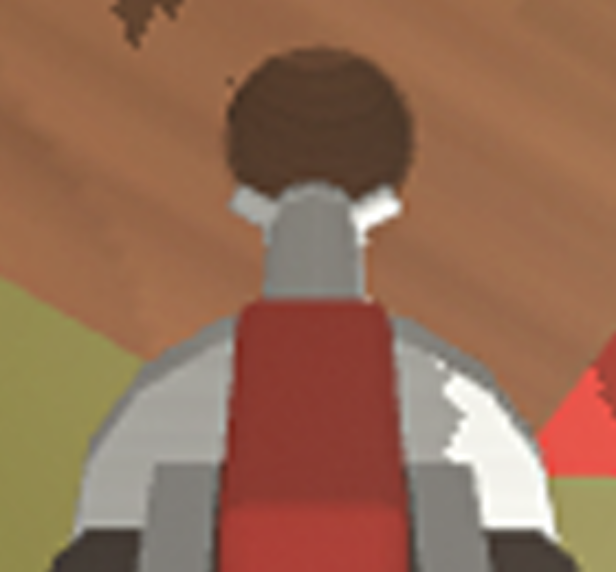

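Run:
```python
from h import *
K,V=load("s2"); p0=np.array([.55258106,-.17239106,.21703605])
for d in (-.016,.026,.04,.0924,.1): print(d,((proj(K,V,p0-[0,0,d])-[230,120]+.5)*5-.5).round(1))
f=cv2.imread('pics/s2.png')[380:600,220:400];cv2.imwrite('pics/s2c.png',cv2.resize(f,None,fx=2.7,fy=2.7))
```

```text
-0.016 [298.7 343.2]
0.026 [302.7 424.7]
0.04 [303.9 450.6]
0.0924 [308.4 542.6]
0.1 [309.  555.3]
```

View pics/s2c.png

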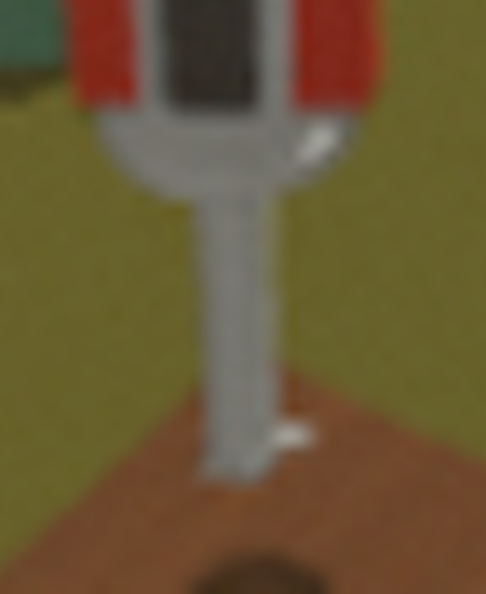

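Scene view: the shaft runs from (306,454) to (309,528) in the crop, within about 0.6° of the predicted vertical. I'll carry it over the well and check the alignment before lowering.

Run:
```python
from h import *
q=ori(np.radians(134)); w=[.5955,.1787]
bot.reach([*w,.218],q)
bot.servo_line([*w,.200],velocity=.06)
bot.dwell(.2)
o=get_obs();print(o["position"],o["wrist_force"],o["ft_torque"],o["joint_pos"],o["time_s"])
cam("wrist","w1",(200,130,440,310),3.3)
cam("scene","s3",(300,110,430,210),6)
```

```text
[0.59568572 0.17873463 0.20027933] [-0.26704421  0.16829528 -1.03175644] [0.00613517 0.01069273 0.02926669] [ 2.89092293e-01  3.95462578e-01  1.68511608e+00 -6.23559300e-06
  1.06050518e+00 -2.04963851e+00] 14.975
```

View pics/w1.png

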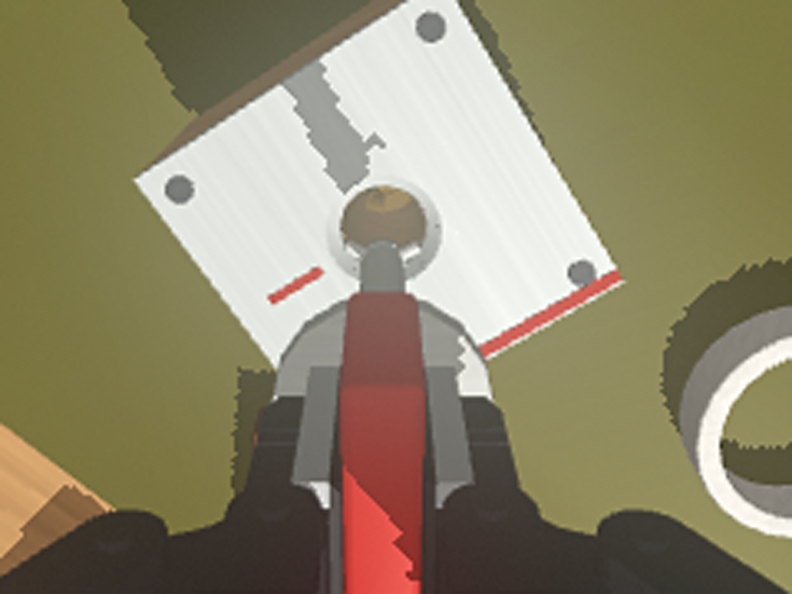

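View pics/s3.png

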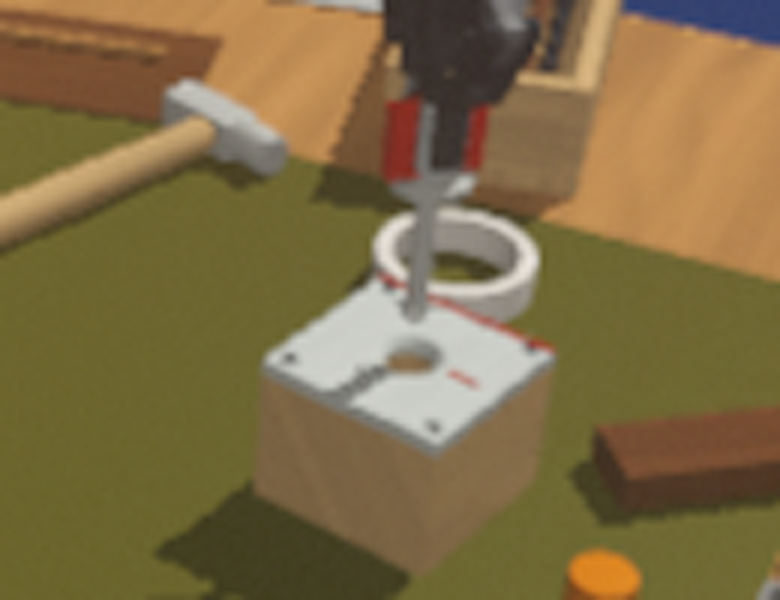

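The shaft at column 383 lines up with the well, whose edges are at 327–442 (centre 384.5). I'll lower it under force watch.

```bash
cat >> h.py <<'E'
def F0(n=1):
    o=get_obs(); return np.array(o["wrist_force"]),np.array(o["ft_torque"]),o
E
python3 - <<'E'
from h import *
w=[.5955,.1787]
z=.2
for z in (.185,.175,.165,.155,.146,.140,.135,.130,.127):
    bot.servo_line([*w,z],velocity=.05); f,t,o=F0(); print(z,o["position"].round(4) if hasattr(o["position"],'round') else np.round(o["position"],4),f.round(2),t.round(3),round(o["time_s"],2))
    if np.linalg.norm(f-[-.3,.2,-1.5])>5: print("STOP");break
cam("wrist","w2",(200,130,440,310),3.3)
cam("scene","s4",(300,110,430,210),6)
E
```

```text
0.185 [0.5952 0.1786 0.1844] [-0.14 -0.8  -1.09] [ 0.012  0.003 -0.003] 15.53
0.175 [0.5952 0.1786 0.1745] [-0.81 -0.02 -0.71] [-0.043  0.006 -0.032] 15.88
0.165 [0.5952 0.1786 0.1645] [ 0.1  -0.59 -0.82] [ 0.052 -0.022 -0.022] 16.23
0.155 [0.5952 0.1786 0.1545] [ 0.42 -0.83 -1.8 ] [-0.023 -0.013  0.047] 16.57
0.146 [0.5952 0.1786 0.1455] [ 0.02 -0.56 -1.64] [ 0.041  0.035 -0.095] 16.91
0.14 [0.5953 0.1786 0.1396] [-0.62  0.55 -0.98] [-0.037  0.023  0.047] 17.18
0.135 [0.5952 0.1786 0.1346] [-0.22  0.22 -1.71] [0.042 0.023 0.044] 17.43
0.13 [0.5952 0.1786 0.1296] [-0.71  0.54 -1.43] [ 0.038 -0.018  0.002] 17.68
0.127 [0.5954 0.1787 0.1268] [ 0.24 -0.12 -1.22] [-0.02  -0.035 -0.006] 17.93
```

View pics/w2.png

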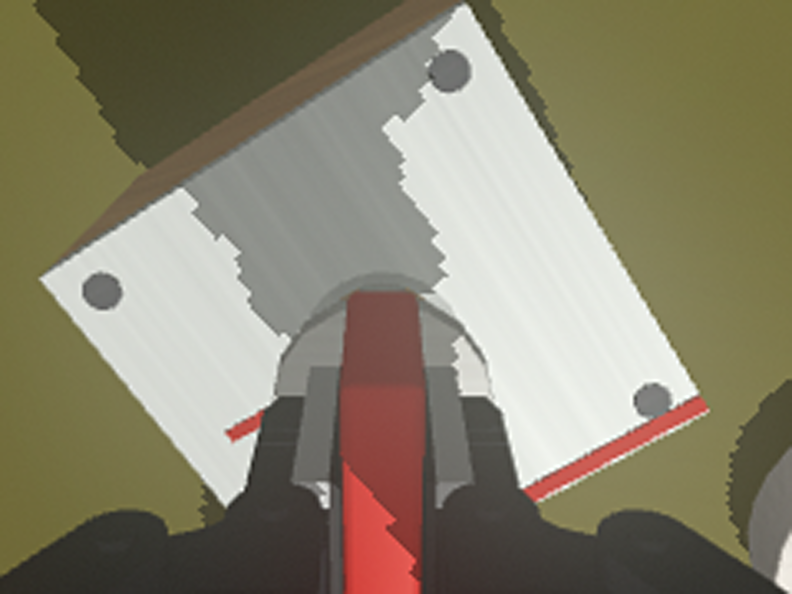

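View pics/s4.png

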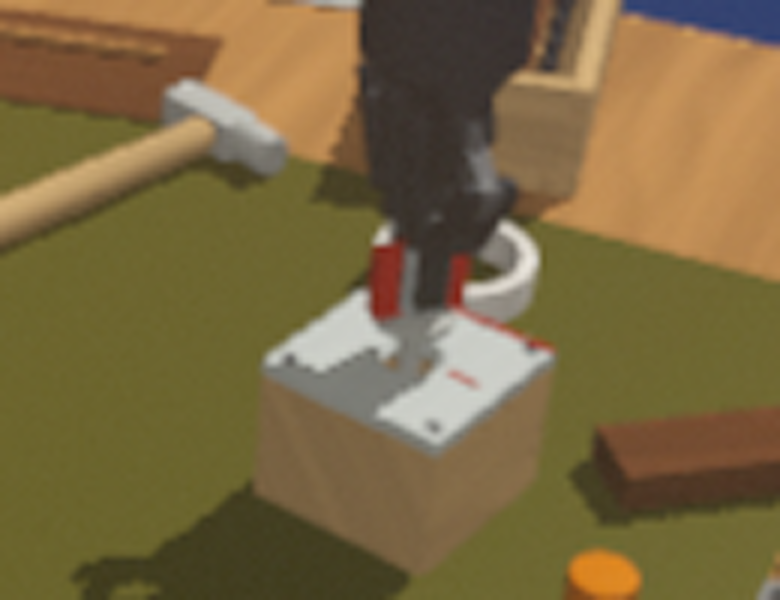

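It entered the well without touching. Now small steps to the insert face.

Run:
```python
from h import *
w=[.5955,.1787]
z=.127
for i in range(26):
    z-= .001 if z>.119 else .0005
    bot.servo_line([*w,z],velocity=.02); bot.dwell(.05); f,t,o=F0(); print(round(z,4),np.round(o["position"],4),f.round(2),t.round(3),round(o["time_s"],2))
    if f[2]>3 or np.hypot(f[0],f[1])>5: print("STOP");break
```

```text
0.126 [0.5955 0.1787 0.126 ] [0.4  1.4  0.04] [-0.01   0.033  0.025] 18.32
0.125 [0.5955 0.1787 0.125 ] [-0.57  0.02 -1.84] [-0.022  0.01  -0.009] 18.62
0.124 [0.5955 0.1787 0.124 ] [ 0.46 -0.2  -1.27] [ 0.009 -0.014  0.027] 18.93
0.123 [0.5955 0.1787 0.123 ] [-0.2  -0.57 -1.81] [-0.03   0.023 -0.033] 19.23
0.122 [0.5955 0.1787 0.122 ] [-0.42 -0.66 -1.57] [-0.042 -0.052 -0.046] 19.52
0.121 [0.5955 0.1787 0.121 ] [-0.28 -0.1  -0.46] [ 0.013 -0.04   0.051] 19.82
0.12 [0.5954 0.1787 0.1199] [ 0.33  0.03 -0.43] [-0.037  0.002 -0.033] 20.12
0.119 [0.5955 0.1787 0.119 ] [ 0.12  0.1  -1.45] [-0.019 -0.003  0.007] 20.43
0.1185 [0.5955 0.1787 0.1185] [ 0.97  0.2  -2.58] [0.014 0.029 0.005] 20.73
0.118 [0.5955 0.1787 0.118 ] [ 0.13 -0.   -0.45] [-0.051  0.032  0.024] 21.02
0.1175 [0.5955 0.1787 0.1175] [-0.55  0.97 -1.3 ] [ 0.013 -0.005 -0.017] 21.32
0.117 [0.5955 0.1787 0.117 ] [-0.14 -0.11 -1.43] [-0.015 -0.052 -0.023] 21.62
0.1165 [0.5956 0.1787 0.1166] [-0.54 -0.24  0.94] [ 0.011  0.01  -0.004] 21.93
0.116 [0.5957 0.1788 0.1164] [-1.54 -0.92  4.34] [-0.08   0.265 -0.002] 22.23
STOP
```

Contact on the face is at TCP z≈0.1166, against 0.1162 predicted. Next I'll sweep clockwise with about 5 N of press, looking for the drop.

```bash
cat > sweep.py <<'E'
from h import *
import sys
yaw,end,z=map(float,sys.argv[1:4])
w=[.5955,.1787]
while yaw>end:
    yaw-=4
    bot.reach([*w,z],ori(np.radians(yaw))); bot.dwell(.05); f,t,o=F0(); print(yaw,np.round(o["position"],4),f.round(1),t.round(2),round(o["time_s"],2))
    if f[2]<1.5:
        bot.dwell(.05); f,t,o=F0()
        if f[2]<1.5:
            bot.servo_line([*w,z-.0012],velocity=.02); bot.dwell(.05); f,t,o=F0(); print("probe",np.round(o["position"],4),f.round(1),t.round(2),o["time_s"])
            if f[2]<3: print("DROP at",yaw); break
            bot.servo_line([*w,z],velocity=.02)
    if f[2]>20 or np.hypot(f[0],f[1])>12 or abs(t[2])>1.2: print("STOP"); break
E
python3 sweep.py 134 118 .1160
```

```text
130.0 [0.5959 0.1788 0.1164] [-0.3 -0.4  4.5] [-0.04  0.17 -0.01] 22.52
126.0 [0.596  0.1788 0.1164] [-0.4 -0.4  5.6] [ 0.    0.07 -0.09] 22.82
122.0 [0.596  0.1788 0.1164] [-0.6  0.8  5.9] [0.01 0.07 0.01] 23.12
118.0 [0.596  0.1788 0.1164] [-0.6  0.3  5.5] [-0.05  0.01  0.02] 23.43
```

```bash
python3 sweep.py 118 18 .1160
```

```text
114.0 [0.5961 0.1789 0.1164] [ 0.4 -0.8  5.2] [-0.06 -0.05 -0.05] 23.73
110.0 [0.596  0.1788 0.1163] [ 1.3 -0.1  5.4] [-0.03 -0.21  0.01] 24.02
106.0 [0.5959 0.1789 0.1162] [ 1.2 -0.   4.9] [ 0.08 -0.31 -0.03] 24.32
102.0 [0.5954 0.1788 0.1159] [0.5 0.5 2.6] [ 0.16 -0.29 -0.07] 24.62
98.0 [0.5953 0.1787 0.1157] [1.6 0.9 0.6] [ 0.22 -0.27  0.  ] 24.93
probe [0.5954 0.1789 0.1145] [ 1.6  2.  -2.4] [ 0.76 -0.42 -0.02] 25.275
DROP at 98.0
```

Run:
```python
from h import *
for i in range(4):
    bot.dwell(.05); f,t,o=F0(); print(np.round(o["position"],4),f.round(1),t.round(2),o["gripper_width"],R.from_quat(o["orientation"]).as_matrix().round(4)[:,1])
w=[.5955,.1787]
z=.1148
for i in range(3):
    z-=.0005; bot.servo_line([*w,z],velocity=.02); bot.dwell(.05); f,t,o=F0(); print(round(z,4),np.round(o["position"],4),f.round(2),t.round(3),round(o["time_s"],2))
    if f[2]>4 or np.hypot(f[0],f[1])>5 or np.linalg.norm(t)>1.2: break
```

```text
[0.5954 0.1789 0.1145] [ 1.9  3.7 -2.3] [ 0.77 -0.42 -0.04] 0.01118052792341915 [-2.e-04  3.e-04 -1.e+00]
[0.5954 0.1789 0.1146] [ 1.3  3.5 -4.5] [ 0.84 -0.42 -0.13] 0.01120569727113886 [-2.e-04  3.e-04 -1.e+00]
[0.5954 0.1789 0.1146] [ 1.2  4.2 -3.4] [ 0.84 -0.36 -0.02] 0.011010778160153297 [-3.e-04  2.e-04 -1.e+00]
[0.5954 0.1789 0.1146] [ 1.   3.8 -2.6] [ 0.9  -0.41 -0.03] 0.01101459864560994 [-3.e-04  2.e-04 -1.e+00]
0.1143 [0.5955 0.1788 0.1144] [ 0.74  4.13 -1.03] [ 0.968 -0.208 -0.078] 25.77
0.1138 [0.5956 0.1788 0.114 ] [1.28 4.46 2.78] [ 0.963 -0.127 -0.066] 26.07
0.1133 [0.5956 0.1788 0.1134] [0.13 5.41 2.87] [ 1.024 -0.093 -0.135] 26.38
```

Run:
```python
from h import *
def go(x,y,z,yaw):
    bot.reach([x,y,z],ori(np.radians(yaw))); bot.dwell(.05); f,t,o=F0(); print((x,y,z,yaw),np.round(o["position"],4),f.round(1),t.round(2),round(o["time_s"],2)); return f,t
go(.5955,.1790,.1133,98)
go(.5955,.1793,.1133,98)
go(.5955,.1793,.1133,95)
```

```text
(0.5955, 0.179, 0.1133, 98) [0.5956 0.1789 0.1133] [1.2 2.7 2.8] [ 0.8  -0.16 -0.07] 26.68
(0.5955, 0.1793, 0.1133, 98) [0.5955 0.1791 0.1133] [0.8 1.4 2.9] [ 0.49 -0.23 -0.08] 26.98
(0.5955, 0.1793, 0.1133, 95) [0.5954 0.179  0.113 ] [ 1.8  2.2 -0.8] [ 0.29 -0.32 -0.06] 27.27
```

```bash
cat > go.py <<'E'
from h import *
def go(x,y,z,yaw,v=False):
    bot.reach([x,y,z],ori(np.radians(yaw))); bot.dwell(.05); f,t,o=F0(); print((round(x,4),round(y,4),round(z,4),yaw),np.round(o["position"],4),f.round(1),t.round(2),round(o["gripper_width"],4),round(o["time_s"],2)); return f,t
E
python3 - <<'E'
from go import *
go(.5957,.1796,.1132,95)
z=.1130
for i in range(5):
    f,t=go(.5957,.1796,z,95)
    if f[2]>5 or np.hypot(f[0],f[1])>6 or np.linalg.norm(t)>1.3: break
    z-=.0006
E
```

```text
(0.5957, 0.1796, 0.1132, 95) [0.5954 0.1794 0.113 ] [ 1.1 -0.4 -1.6] [ 0.05 -0.22 -0.03] 0.0111 27.57
(0.5957, 0.1796, 0.113, 95) [0.5955 0.1795 0.1129] [ 0.7  0.  -1. ] [ 0.02 -0.12 -0.02] 0.011 27.88
(0.5957, 0.1796, 0.1124, 95) [0.5956 0.1796 0.1123] [ 0.5  0.6 -0.9] [-0.   -0.06 -0.02] 0.0115 28.18
(0.5957, 0.1796, 0.1118, 95) [0.5956 0.1796 0.1117] [ 0.3  0.3 -1.3] [ 0.01 -0.03  0.01] 0.0113 28.48
(0.5957, 0.1796, 0.1112, 95) [0.5957 0.1796 0.1111] [ 0.2 -0.6 -2.1] [-0.06 -0.04  0.  ] 0.011 28.77
(0.5957, 0.1796, 0.1106, 95) [0.5957 0.1796 0.1106] [ 0.6  0.5 -1.7] [-0.03 -0.07 -0.01] 0.0112 29.07
```

The side forces are gone and it is dropping freely. On to the bottom of the starts.

Run:
```python
from go import *
z=.1106
for i in range(6):
    z-=.0004
    f,t=go(.5957,.1796,z,95)
    if f[2]>3 or np.hypot(f[0],f[1])>6 or np.linalg.norm(t)>1.3: break
```

```text
(0.5957, 0.1796, 0.1102, 95) [0.5957 0.1796 0.1102] [ 0.4  0.5 -2.2] [-0.01  0.01 -0.07] 0.0111 29.38
(0.5957, 0.1796, 0.1098, 95) [0.5957 0.1796 0.1098] [-0.2 -0.9 -0.2] [-0.09 -0.   -0.06] 0.011 29.68
(0.5957, 0.1796, 0.1094, 95) [0.5958 0.1796 0.1095] [0.3 0.5 0.7] [-0.02  0.03  0.05] 0.0113 29.98
(0.5957, 0.1796, 0.109, 95) [0.5958 0.1797 0.1092] [-0.8 -0.7  4.2] [-0.09  0.17  0.01] 0.0112 30.27
```

The bottom of the starts is at TCP z≈0.1093. Turning clockwise with 5 mm/60° of lead, correcting z from the force.

```bash
cat > turn.py <<'E'
from go import *
import sys
yaw,end,z=map(float,sys.argv[1:4]); x,y=.5957,.1796
while yaw>end+.1:
    yaw-=4; z-=4*5/60/1000
    f,t=go(x,y,z,yaw)
    if abs(f[2])>15 or np.hypot(f[0],f[1])>10 or np.linalg.norm(t[:2])>1.8 or abs(t[2])>1: print("STOP"); break
    if f[2]>4: z+=.0001
    if f[2]<-5: z-=.0002
print("z",z,"yaw",yaw)
E
python3 turn.py 95 79 .1092
```

```text
(0.5957, 0.1796, 0.1089, 91.0) [0.5959 0.1797 0.1092] [-0.8 -0.5  5.7] [-0.11  0.23  0.17] 0.0113 30.57
(0.5957, 0.1796, 0.1086, 87.0) [0.5967 0.1801 0.1095] [-0.1  0.4  6.5] [ 0.25 -0.06 -0.03] 0.011 30.88
(0.5957, 0.1796, 0.1084, 83.0) [0.5966 0.1803 0.1094] [-0.9  2.1  8.4] [ 0.44  0.19 -0.08] 0.0112 31.18
(0.5957, 0.1796, 0.1082, 79.0) [0.5965 0.1804 0.1094] [-1.2  2.7  8.8] [ 0.56  0.4  -0.01] 0.0113 31.48
z 0.10826666666666666 yaw 79.0
```

Run:
```python
from h import *
bot.dwell(.1)
f,t,o=F0(); T=R.from_quat(o["orientation"]).as_matrix(); print(np.degrees(np.arctan2(T[1,2],T[0,2])),T.round(4).tolist(),np.round(o["position"],4),f,t,o["gripper_width"],np.round(o["joint_efforts"],2),o["time_s"])
j=kinematics.solve_ik([.5957,.1796,.10827],ori(np.radians(79))); print(np.round(j-np.array(o["joint_pos"]),5))
cam("wrist","w3",(200,130,440,310),3.3)
cam("scene","s5",(300,110,430,210),6)
```

```text
78.97182267143256 [[0.9815, 0.002, 0.1913], [-0.1913, 0.0016, 0.9815], [0.0016, -1.0, 0.0019]] [0.5965 0.1804 0.1094] [-1.70980018  1.82173725 10.30837386] [ 0.62028641  0.41041122 -0.03895953] 0.011363704297737774 [-1.590e+00 -5.853e+01 -2.502e+01 -8.500e-01 -3.700e-01 -4.000e-02] 31.575
[-4.30e-04  1.08e-03  1.20e-03 -1.19e-03  7.00e-05 -1.70e-04]
```

View pics/w3.png

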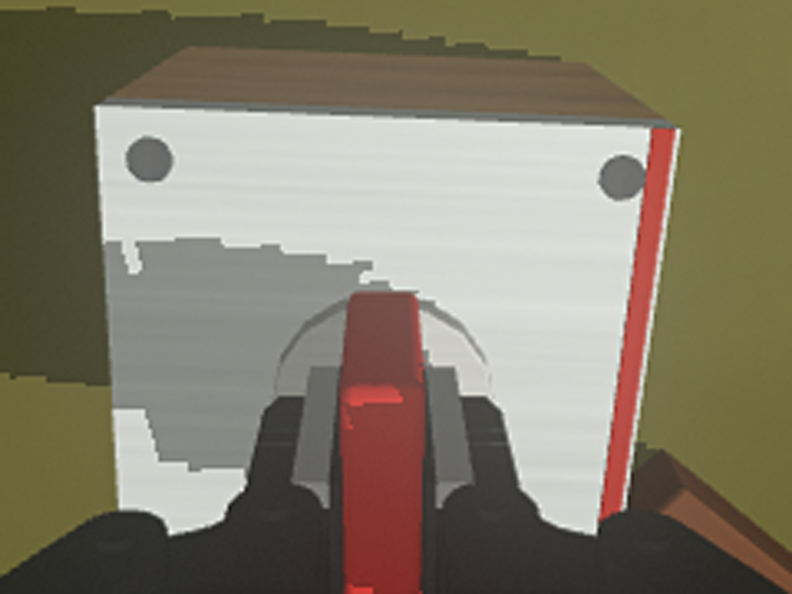

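View pics/s5.png

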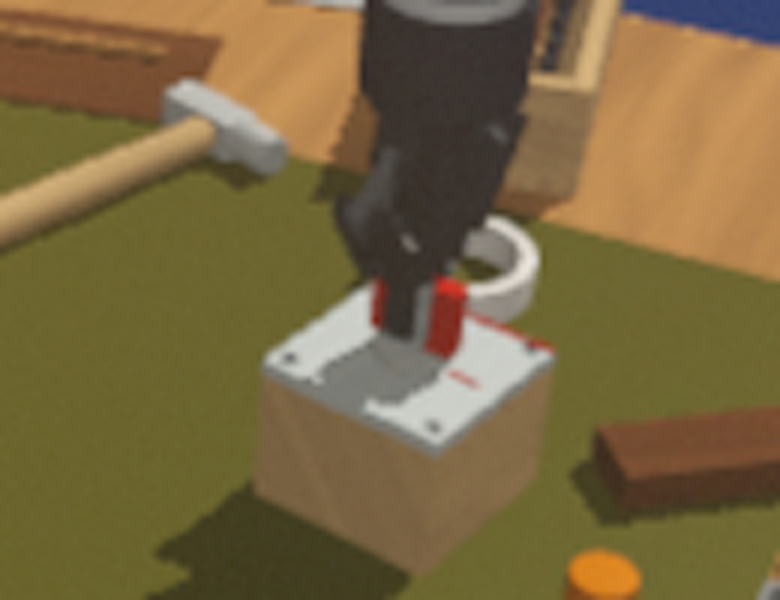

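Run:
```python
from go import *
for z in (.109,.1096,.1101):
    f,t=go(.5957,.1796,z,79)
    if f[2]<-8: break
```

```text
(0.5957, 0.1796, 0.109, 79) [0.5963 0.18   0.1098] [-1.3  0.9  8. ] [ 0.28  0.24 -0.04] 0.0112 31.98
(0.5957, 0.1796, 0.1096, 79) [0.5961 0.1798 0.1099] [-0.1  0.9  5.1] [0.29 0.02 0.01] 0.011 32.27
(0.5957, 0.1796, 0.1101, 79) [0.5959 0.1796 0.1101] [0.4 1.9 2.9] [ 0.24 -0.12 -0.04] 0.0111 32.58
```

Run:
```python
from go import *
for z in (.1106,.1111,.1116):
    f,t=go(.5957,.1796,z,79)
    if f[2]<-6: break
```

```text
(0.5957, 0.1796, 0.1106, 79) [0.5954 0.1794 0.1103] [ 0.8  0.2 -0.2] [ 0.08 -0.13  0.01] 0.0112 32.88
(0.5957, 0.1796, 0.1111, 79) [0.5954 0.1794 0.1108] [-0.3 -0.8 -0.3] [-0.02 -0.01 -0.04] 0.0113 33.17
(0.5957, 0.1796, 0.1116, 79) [0.5957 0.1796 0.1116] [-0.5 -0.1 -0.5] [-0.   -0.03  0.01] 0.0113 33.48
```

Run:
```python
from go import *
for z in (.1122,.1130,.1140,.115):
    f,t=go(.5957,.1796,z,79)
    if f[2]<-6: break
```

```text
(0.5957, 0.1796, 0.1122, 79) [0.5957 0.1796 0.1122] [-0.7 -0.3 -1.6] [0.   0.03 0.01] 0.0108 33.77
(0.5957, 0.1796, 0.113, 79) [0.5957 0.1796 0.113 ] [ 0.6 -0.6 -1. ] [0.05 0.03 0.01] 0.0112 34.08
(0.5957, 0.1796, 0.114, 79) [0.5957 0.1796 0.1141] [ 0.2  0.4 -1.5] [0.01 0.1  0.05] 0.0114 34.38
(0.5957, 0.1796, 0.115, 79) [0.5957 0.1796 0.1151] [ 0.5  0.6 -1.3] [0.05 0.01 0.01] 0.0114 34.67
```

```bash
cat > turn2.py <<'E'
from go import *
import sys
yaw,end,z=map(float,sys.argv[1:4]); x,y=.5957,.1796
while yaw>end+.1:
    yaw-=4; z-=4*5/60/1000
    f,t=go(x,y,z,yaw)
    if abs(f[2])>18 or np.hypot(f[0],f[1])>12 or np.linalg.norm(t[:2])>2.2 or abs(t[2])>1: print("STOP"); break
    if f[2]>3: z+=(f[2]-2)/14000
    if f[2]<-5: z+=(f[2]+2)/14000
print("z",z,"yaw",yaw)
E
python3 - <<'E'
from go import *
go(.5957,.1796,.1108,79); go(.5957,.1796,.1102,79)
E
python3 turn2.py 79 67 .1102
```

```text
(0.5957, 0.1796, 0.1108, 79) [0.5956 0.1796 0.1106] [ 0.9 -0.5 -0.9] [ 0.02 -0.03 -0.02] 0.0113 34.98
(0.5957, 0.1796, 0.1102, 79) [0.5957 0.1796 0.1103] [-0.1  0.3 -0.3] [-0.06  0.08  0.04] 0.0114 35.27
(0.5957, 0.1796, 0.1099, 75.0) [0.5958 0.1797 0.1099] [ 0.3 -1.  -0.2] [0.01 0.02 0.03] 0.0112 35.58
(0.5957, 0.1796, 0.1095, 71.0) [0.5958 0.1797 0.1096] [0.2 0.7 1. ] [0.03 0.01 0.01] 0.0113 35.88
(0.5957, 0.1796, 0.1092, 67.0) [0.5958 0.1796 0.1093] [0.2 0.8 0.7] [ 0.09 -0.03 -0.06] 0.0118 36.17
z 0.10919999999999999 yaw 67.0
```

It now follows the lead cleanly with almost no side load. Continuing.

```bash
python3 turn2.py 67 47 .1092
```

```text
(0.5957, 0.1796, 0.1089, 63.0) [0.5958 0.1797 0.109 ] [1.2 0.8 1.4] [ 0.1  -0.13 -0.01] 0.0114 36.48
(0.5957, 0.1796, 0.1085, 59.0) [0.5957 0.1796 0.1086] [ 0.2 -0.6  2.1] [ 0.19  0.   -0.02] 0.0116 36.77
(0.5957, 0.1796, 0.1082, 55.0) [0.5957 0.1796 0.1082] [0.9 1.4 1.6] [ 0.21 -0.05  0.03] 0.0112 37.08
(0.5957, 0.1796, 0.1079, 51.0) [0.5957 0.1796 0.1079] [0.  0.6 1.5] [ 0.07 -0.05 -0.06] 0.0114 37.38
(0.5957, 0.1796, 0.1075, 47.0) [0.5957 0.1796 0.1076] [0.1 0.5 1.3] [ 0.08 -0.07  0.02] 0.0113 37.67
z 0.10753333333333331 yaw 47.0
```

```bash
python3 turn2.py 47 31 .1075
```

```text
(0.5957, 0.1796, 0.1072, 43.0) [0.5958 0.1796 0.1072] [0.3 0.4 1.7] [ 0.15 -0.04 -0.04] 0.0111 37.98
(0.5957, 0.1796, 0.1068, 39.0) [0.5957 0.1796 0.1069] [ 0.8 -0.3  1.6] [ 0.09 -0.14 -0.06] 0.0111 38.27
(0.5957, 0.1796, 0.1065, 35.0) [0.5958 0.1797 0.1066] [1.3 0.6 3.1] [ 0.12 -0.07 -0.03] 0.0112 38.58
(0.5957, 0.1796, np.float64(0.1062), 31.0) [0.5959 0.1797 0.1066] [0.5 1.1 4.8] [ 0.01 -0.01 -0.05] 0.0113 38.88
z 0.10644615045856717 yaw 31.0
```

The flange met the plate at TCP z=0.1066, yaw about 34°. Next I'll snug it up in small steps at constant height and watch the torque.

Run:
```python
from go import *
for yaw in (29,27,25,23,21):
    f,t=go(.5957,.1796,.1064,yaw)
    o=get_obs();T=R.from_quat(o["orientation"]).as_matrix();a=np.degrees(np.arctan2(T[1,2],T[0,2]));print("yaw",a.round(2),o["joint_efforts"][5])
    if abs(t[2])>.45 or abs(f[2])>20 or abs(o["joint_efforts"][5])>.6: break
cam("wrist","w4",(200,130,440,310),3.3)
cam("scene","s6",(300,110,430,210),6)
```

```text
(0.5957, 0.1796, 0.1064, 29) [0.5958 0.1797 0.1066] [-0.4 -0.3  5.3] [-0.03  0.02 -0.04] 0.0108 39.17
yaw 29.11 -0.039195301942527294
(0.5957, 0.1796, 0.1064, 27) [0.5958 0.1796 0.1066] [-0.  -1.2  5.4] [-0.01  0.02 -0.06] 0.0109 39.48
yaw 27.09 -0.02639724116306752
(0.5957, 0.1796, 0.1064, 25) [0.5959 0.1796 0.1066] [ 0.3 -0.1  5.1] [-0.05 -0.04 -0.04] 0.0111 39.77
yaw 25.09 -0.025620495434850454
(0.5957, 0.1796, 0.1064, 23) [0.5958 0.1796 0.1066] [-0.1 -0.7  5.6] [-0.01  0.01 -0.04] 0.0112 40.08
yaw 23.09 -0.0267147267004475
(0.5957, 0.1796, 0.1064, 21) [0.5959 0.1796 0.1066] [0.2 0.4 4.8] [ 0.03 -0.01 -0.03] 0.0112 40.38
yaw 21.09 -0.025310450582765043
```

View pics/s6.png

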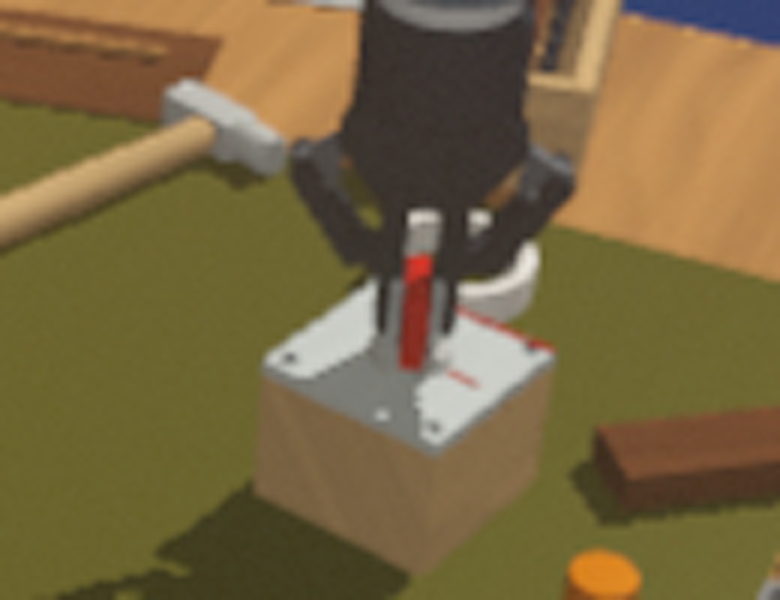

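View pics/w4.png

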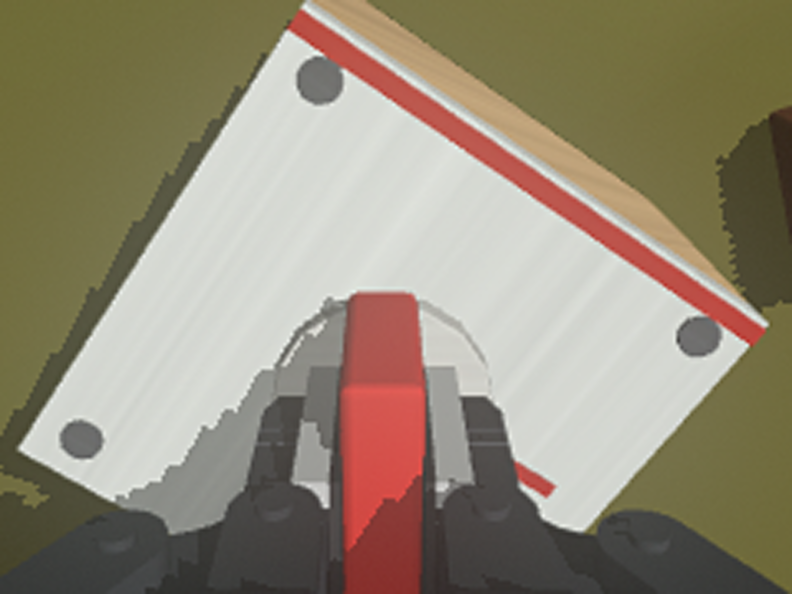

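Run:
```python
from go import *
for z in (.1068,.1071,.1074,.1077,.1080,.1083):
    f,t=go(.5957,.1796,z,21)
    if f[2]<-8: break
```

```text
(0.5957, 0.1796, 0.1068, 21) [0.5955 0.1795 0.1066] [-0.3 -0.3  1.9] [-0.03 -0.09  0.02] 0.0113 40.77
(0.5957, 0.1796, 0.1071, 21) [0.5954 0.1795 0.1067] [ 1.   0.3 -1.5] [ 0.03 -0.09 -0.04] 0.0112 41.08
(0.5957, 0.1796, 0.1074, 21) [0.5954 0.1795 0.1071] [ 0.1  0.8 -3.4] [ 0.13 -0.12 -0.01] 0.0111 41.38
(0.5957, 0.1796, 0.1077, 21) [0.5955 0.1795 0.1074] [ 0.2 -0.1 -6.4] [ 0.11 -0.15 -0.01] 0.0113 41.67
(0.5957, 0.1796, 0.108, 21) [0.5954 0.1795 0.1076] [  1.5  -0.  -10. ] [ 0.13 -0.23  0.03] 0.011 41.98
```

It is captive: 10 N of pull is resisted, with about 0.5 mm of axial slack. I'll press it back down and take up the slack, stopping at the first torque.

Run:
```python
from go import *
go(.5957,.1796,.1065,21)
for yaw in (19,17,15.5,14,12.5,11):
    f,t=go(.5957,.1796,.1065,yaw)
    o=get_obs();T=R.from_quat(o["orientation"]).as_matrix();a=np.degrees(np.arctan2(T[1,2],T[0,2]));print("yaw",a.round(2),o["joint_efforts"][5])
    if abs(t[2])>.3 or abs(f[2])>15 or abs(o["joint_efforts"][5])>.3: break
```

```text
(0.5957, 0.1796, 0.1065, 21) [0.5961 0.1797 0.1071] [-0.   0.9 -2.2] [-0.    0.03  0.02] 0.0109 42.27
(0.5957, 0.1796, 0.1065, 19) [0.5959 0.1796 0.1068] [-0.5 -0.3 -1.3] [0.03 0.   0.01] 0.0109 42.58
yaw 19.05 0.06715233670547605
(0.5957, 0.1796, 0.1065, 17) [0.5958 0.1796 0.1066] [-0.4  1.  -0.2] [-0.01  0.09  0.01] 0.011 42.88
yaw 17.07 0.05071562365628779
(0.5957, 0.1796, 0.1065, 15.5) [0.5958 0.1797 0.1066] [-0.2  0.5  0.3] [-0.03 -0.03 -0.02] 0.0113 43.17
yaw 15.56 0.03174525685608387
(0.5957, 0.1796, 0.1065, 14) [0.5959 0.1797 0.1066] [ 0.8  0.6 -0. ] [ 0.07 -0.07 -0.  ] 0.0111 43.48
yaw 14.06 0.03707130323164165
(0.5957, 0.1796, 0.1065, 12.5) [0.5959 0.1797 0.1066] [1.4 1.4 1.1] [ 0.13 -0.18  0.02] 0.011 43.77
yaw 12.55 0.0422046915628016
(0.5957, 0.1796, 0.1065, 11) [0.5959 0.1797 0.1066] [2.2 1.3 1.3] [ 0.27 -0.27  0.02] 0.0111 44.08
yaw 11.05 0.045926092425361276
```

Run:
```python
from go import *
f,t=go(.5957,.1796,.1065,9.5)
```

```text
(0.5957, 0.1796, 0.1065, 9.5) [0.5959 0.1797 0.1066] [1.9 1.8 0.6] [ 0.32 -0.31  0.  ] 0.0114 44.38
```

It is snug, so I'll release, back straight up and check.

Run:
```python
from h import *
hand.move_gripper(.04)
f,t,o=F0(); print(f,t,o["gripper_width"],o["time_s"])
p=o["position"]
bot.servo_line([p[0],p[1],.22],velocity=.12)
bot.dwell(.2)
cam("wrist","w5",(240,120,400,240),5)
f,K,V=cam("scene","s7",(300,110,430,210),6)
cam("top","t7",(220,120,460,240),3.3)
print(get_obs()["time_s"],get_obs()["wrist_force"])
```

```text
[ 0.20003305 -0.32324045 -0.09692073] [-0.0068545   0.01354719  0.0504404 ] 0.04049502789446517 44.7667
46.2167 [-0.22968994 -0.58786284 -0.75775067]
```

View pics/w5.png

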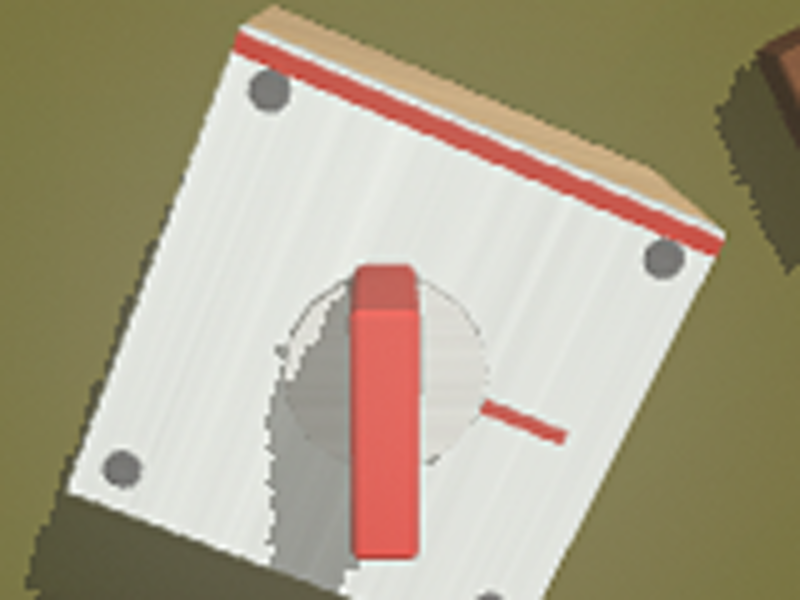

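View pics/s7.png

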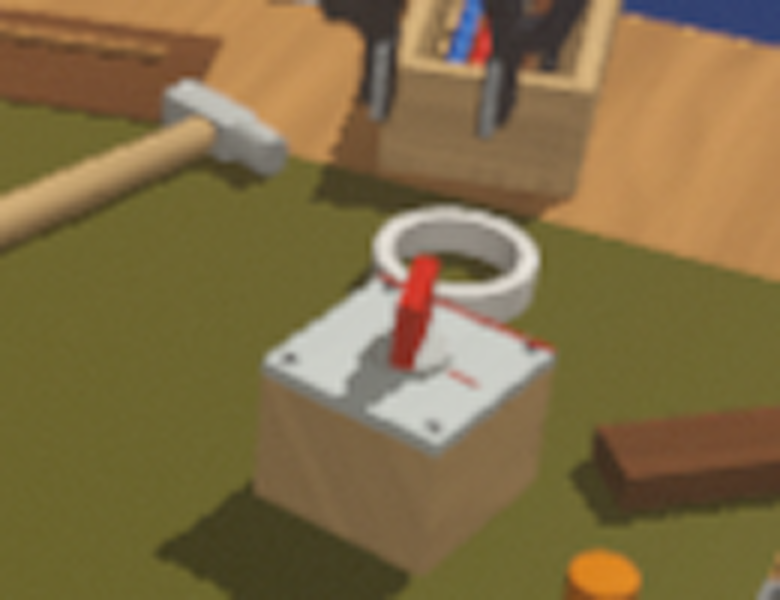

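View pics/t7.png

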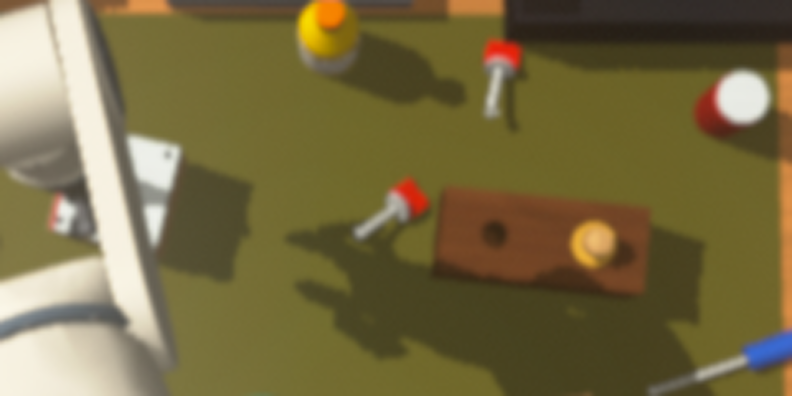

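Run:
```python
from h import *
hand_in(); print(get_obs()["time_s"])
```

```text
the job is handed in; nothing more can be done
the job is handed in; nothing more can be done
```

The red T-bolt is fastened in the jig block with its flange down on the fence plate. I released it, backed clear and handed the job in at about 46 s.

**What I did:** I took the bolt from the rack and lowered it straight down the well. It met the insert's face at the predicted height. Sweeping clockwise at about 5 N, the lugs dropped in, and I turned until the flange seated. I then turned about 24° more with almost no torque, to take up the thread's slack.

**Last checks:**
- **Seating:** the last pictures show the flange flat on the plate. The tool stopped at the height expected for a seated flange and went no lower while turning on.
- **Held by the thread:** before the final snugging, an upward pull of about 10 N was resisted, with about 0.5 mm of play.
- **Bystanders:** the pin, glue and oil can look unmoved in the last top picture. I did not recheck the wax, offcut and mallet individually.

**What did not go smoothly or disagreed:**
- **First drop:** it had a side load of up to about 5 N, because the well centre was about 1 mm off in y. I shifted the tool and the load went away.
- **First turn:** I pressed up to about 10 N while turning 16° and the bolt did not descend. I eased it up, re-lowered it, and then it followed the thread cleanly.
- **Final tightness:** I never felt a clear rise in turning torque, only slight side loads. I stopped there, so the bolt is lightly snug, not tight. That was also past the 15 to 20° after seating where you expected the thread to jam.
- **Two smaller loose bolts:** they lie differently from the very first pictures. They were already tipped over in wrist pictures taken before the arm worked near them, and I did not touch them.

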